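Lock the sprung leg of the rim cradle at its length mark

TASK

On the blue rim-cradle jig, first turn the grey tension sleeve clockwise to the four-dot mark. Then draw the sprung leg out by its yellow bar until the white pointer blade is opposite the red rider and, still holding it there, slide along the bar to sweep the red cam lever fully closed against its stop. Finish while still holding the leg by the bar, at the mark and with the lever closed: do not let go, and leave the rider and the loose things on the bench alone.

Things in the scene. Friction and masses are not known exactly. Their poses are not given: they have to be found in the camera images.
- jig: The bench jig that holds all the parts below; fixed to the bench, blue base plate 280 x 145 x 10 mm. Its place and yaw vary. Origin on the bench under the mouth of the grey clamp housing (the housing runs 140 mm from there along the jig's +x, 60 mm wide, top 60 mm high); the leg draws out along the jig's -x; z up. All offsets here are along the jig's axes.
- sleeve (a joint): Turn of the grey fluted tension sleeve, rad, growing clockwise seen from above; 0 at one dot, then a detent each 0.5236: two dots 0.524, three 1.047, FOUR DOTS 1.571, five 2.094 (stops 0.2 beyond the ends). A spring ball (peak about 0.06 N m) draws it into the nearest detent when released. Starts at two or three dots.
- sleeve_grip (a point): Middle of the height of the sleeve's gripping length, on its upright axis: sleeve 42 mm diameter, flutes from 72 to 100 mm above the bench, this point 84 mm. It stands on a black round scale plate (120 mm diameter, top 63 mm high) that carries the white dot groups, laid out as on dice. Nothing else is within 25 mm of the sleeve above 64 mm.
- sleeve_pointer (a point): Outer end of the white pointer line on the sleeve's top, 22.5 mm from the axis; it points at the dot group in force. With the sleeve at three dots it points along the jig's +x.
- leg (a joint): How far the square aluminium leg (24 mm) is drawn out, m, 0 to 0.070. A spring pulls it back in with 2.8 N at 0 and about 5 N at 0.05, plus 0.4 N friction: let go, it runs back to 0.
- rest_bar: Yellow bar on the leg, the part to hold; straight along the jig's y, 12 mm thick (jig x), 172 mm long, underside 80 and top 96 mm above the bench; moves with the leg. Origin on the bench plane below where it crosses the leg's axis; it runs from y -20 to +152 mm (jig axes) and stands there on a post 16 mm wide. From y +15 to +152 it is free underneath but for the cam lever.
- bar_grip (a point): Centre of the bar's thickness and height, 21 mm from its free (+y) end and 131 mm from the leg's axis, 88 mm above the bench. Fingers 20 mm wide that straddle the bar here clear the open lever, also as the leg is drawn out.
- bar_mid (a point): Centre of the bar, half-way along its length (66 mm from the leg's axis), 88 mm high.
- leg_pointer (a point): Outer end of the leg's white pointer blade (4 mm thick along x), 44 mm high, on the jig's -y side; same jig x as the bar's centre line.
- rider_mark (a point): Centre of the red rider (8 mm wide along the jig's x, top 48 mm high) on its rail beside the blade: the length mark. It lies 32 to 54 mm further out (jig -x) than the blade of the retracted leg. The leg is at the mark when leg_pointer and rider_mark have the same jig x. Leave it where it is.
- cam (a joint): Angle of the red cam lever, rad: 0 fully closed (lying along the jig's -x, beside the leg, against its stop), growing as it opens towards the jig's +y, to 0.75. Starts 0.40 to 0.58 open. It stays where it is left; friction 0.12 N m, about 1.5 N pushed under the bar.
- cam_pivot (a point): The lever's upright hinge axis at half the lever's height: 40 mm to the +y side of the leg's axis, at the housing's mouth (jig x = 0), 67 mm high.
- cam_tip (a point): Centre of the lever's rounded tip (radius 6 mm), 116 mm from the hinge axis. Lever 10 mm wide, 58 to 76 mm above the bench, passing 4 mm under the yellow bar: fingers that straddle the bar and reach 8 to 16 mm below its underside meet it when they slide along the bar towards the leg (jig -y). Closed, its outer face is 45 mm from the leg's axis (jig y), 46 mm at the tip.
- lever_a: Loose black tyre lever lying flat, 130 x 20 x 7 mm. Leave alone.
- lever_b: A second, equal tyre lever. Leave alone.
- core_remover: Loose chrome valve core remover, lying, 77 mm long, 16 mm high. Leave alone.
- mug: White ceramic mug, 80 mm diameter, 95 mm high. Leave alone.
- pump_connector: Brass-coloured pump connector lying flat, 58 x 20 x 14 mm. Leave alone.
- patch_tin: Round tin, 68 mm diameter, 45 mm high. Leave alone.

How it is judged:
On the way, in this order (a step that is already met when the one before it is completed fails the run):
1. the sleeve stands at four dots, with the leg still in and the lever still open (value of joint sleeve between 1.42 and 1.72 rad and value of joint cam above 0.33 rad and value of joint leg below 0.02 m), for 0.3 s.
2. the leg is held by its bar at the mark with the lever still open (x of leg_pointer in the frame of rider_mark between -0.005 and 0.005 m and value of joint cam above 0.33 rad and contact force between the fingers and rest_bar above 1 N), for 0.2 s.
At the end, for the whole second after the job is handed in: The sleeve is in the four-dot detent (within 0.15 rad), the cam lever is closed (under 0.07 rad), the blade is within 5 mm of the rider's centre, the leg is still, and the fingers are still holding the yellow bar with more than 1 N (value of joint cam below 0.07 rad and x of leg_pointer in the frame of rider_mark between -0.005 and 0.005 m and contact force between the fingers and rest_bar above 1 N and velocity of joint leg between -0.01 and 0.01 m/s and value of joint sleeve between 1.42 and 1.72 rad); the arm keeps its last pose, push and grip.
It fails at once if the lever is swung closed with the leg away from its mark (value of joint cam below 0.28 rad and (x of leg_pointer in the frame of rider_mark above 0.008 m or x of leg_pointer in the frame of rider_mark below -0.008 m)).
It fails at once if the red rider is shifted (distance of rider_mark from where it was at the start of the episode above 0.004 m).
It fails at once if a loose thing on the bench is disturbed (distance of any of lever_a, lever_b, core_remover, mug, pump_connector, patch_tin from where it was at the start of the episode above 0.02 m).
It also fails if it takes over 54 s, if anything falls off the work surface, if the arm or the gripper's body presses on something with over 40 N, if the wrist force passes 120 N, or if a joint passes its speed limit or range.

ROBOT

A 7-joint arm with a two-finger parallel gripper is mounted at the origin on the work surface. World frame = base frame: x ahead of the robot, y to its left, z up, the work surface at z = 0. Lengths are in m, angles in rad, forces in N, time in s.
With the tool pointing down it reaches from about 0.425 to 0.875 m from the base axis. Payload 9.9 kg.
Tool frame: the origin (TCP) lies between the finger pads; the fingertips stand ctrl.tip_extent ahead of it and the grasp point (between the pads) lies 2 mm behind it (ctrl.tip_extent is the distance from the TCP to the fingertips, in m); z points along the fingers, y is the line along which they close (so a half turn about z gives the same grasp; the last joint's range is limited). The gripper opens to 85 mm and grips with 20 to 120 N. Pads are 22 mm wide; open, the fingers measure 114 mm over their backs; the gripper's body (76 mm by 85 mm) begins 54 mm behind the grasp point. The pads swing forward as they close: fully open they stand 13 mm farther back than shut.
Start: joints at [-1.421, 0.576, 0.025, 1.437, -0.015, 1.129, -0.057], TCP at [0.156, 0.657, 0.218] pointing down, gripper open.
Joint ranges: [-2.76, 2.76], [-0.34, 2.15], [-1.52, 1.57], [0.19, 2.46], [-1.09, 4.23], [0.17, 1.99], [-2.82, 2.82]. Speed limits (rad/s): [2.22, 2.22, 3.01, 3.01, 3.14, 3.14, 3.14].

INTERFACE

Orientations are given as a unit quaternion [w, x, y, z].
In Python, from station import ctrl, optics gives the robot as it stands.
- The arm moves only by the tool arm_command, never from a script. Its arguments are lists of equal length, an entry for each row: "claw": the closure in counts, from 0 (fully open) to 255 (shut); "travel": the shift along the tool's x, y, z in cm, a list of three; "spin": the turn about the tool's z in rad. A call has 1 to 5 rows; each row shifts and turns the commanded pose from where the row before left it, along the tool's axes as they then stand; what a row does not reach is not made up. A row lasts 1/8 s, in which the tool goes at most 62.5 mm and 10.7 degrees, less where a joint would pass 70% of its speed; a pose out of reach is approached as far as the arm can. A call with a gripper value outside its range is refused whole. The fingers move at their own pace and stop on an object; "grip_force" is the grip in N (left out, the last holds). Time passes only in rows, so rows that do not move let the fingers close. It gives the time, the measured TCP pose, the force, the opening and the grip force at its end, in the units of the state.
- ctrl.get_state(): the state, without advancing time (a new reading comes with each control period).
- optics.get_image(name): name is "scene" or "top"; returns (picture, depth): 384x512x3 uint8, blue, green, red; 384x512 float32, m along the optical axis (not along the pixel's ray), 0 where there is no reading.
- optics.camera_info(name): a dict with "vertical_fov" (degrees; the focal length in pixels is half the picture's height over the tangent of half this angle, whatever the lens; pixels are square), "cx", "cy" (the principal point, pixels), "R" (3x3) and "t" (3): a world point X has camera coordinates R X + t. Camera axes: x right, y down, z forward; pixel columns grow to the right and rows downward; lengths in m; the calibration is good to about 2 mm. A picture is of the moment at which its call begins. camera_info takes no time and is no camera call.
- ctrl.finish_job(): hands the job in; it is judged then, once.
The state is a dict: "clock": time; "joint_positions": joint angles; "joint_velocities": joint speeds; "joint_torque": joint torques, N m; "eef_pos": TCP position; "orientation": TCP orientation; "force": force on the tool from outside, world axes, zero at the start; "wrist_torque": the same for the moment, N m; "grip_width": finger opening in m; "grasp_force": force on a finger pad.
Only numpy, scipy, OpenCV 4.12 (cv2) and the standard library are available. Lean on these libraries where they do the work, as an engineer would, in place of code of your own. Each camera call takes 0.05 s, during which the arm holds its last target. There are 200 camera calls.

## Working session

There is one attempt and no reset: what is moved stays moved. The work goes in short steps, Python scripts to look and compute and a tool call to move; the robot and the scene stay as the last step left them, time stands still between calls to the robot, and variables do not carry over. Pictures are saved under pics/ and viewed, at most 10 in all, crops included, and the job is handed in when it is done.

Besides the shell and the picture viewer there is one more tool, called after ">>>" as name([rows], argument=value, ...), one row to a line, values as JSON. arm_command: Moves the arm, as the interface text tells. Its arguments: {"type":"object","properties":{"claw":{"type":"array"},"travel":{"type":"array"},"spin":{"type":"array"},"grip_force":{"type":"number"}},"required":["claw","travel","spin"]}

```bash
mkdir -p pics
cat > h.py <<'E'
from station import ctrl, optics
import numpy as np, cv2
def cam(n):
    c=optics.camera_info(n); f=192/np.tan(np.radians(c['vertical_fov'])/2)
    return f,c['cx'],c['cy'],np.array(c['R']),np.array(c['t'])
def ray(n,u,v,z):
    f,cx,cy,R,t=cam(n); o=-R.T@t; d=R.T@np.array([(u-cx)/f,(v-cy)/f,1.]); return o+d*(z-o[2])/d[2]
def proj(n,X):
    f,cx,cy,R,t=cam(n); p=R@np.array(X)+t; return f*p[0]/p[2]+cx,f*p[1]/p[2]+cy
def cloud(n,dep):
    f,cx,cy,R,t=cam(n); v,u=np.mgrid[:384,:512]; P=np.stack([(u-cx)/f*dep,(v-cy)/f*dep,dep],-1)-t
    return P@R
E
python3 - <<'E'
from h import *
s=ctrl.get_state(); print({k:np.round(v,3) for k,v in s.items()}, ctrl.tip_extent)
for n in('scene','top'):
    im,d=optics.get_image(n); cv2.imwrite(f'pics/{n}0.png',im); np.save(f'{n}0.npy',d); print(n,optics.camera_info(n))
E
```

```text
{'clock': np.float64(0.0), 'joint_positions': array([-1.421,  0.577,  0.025,  1.438, -0.015,  1.129, -0.057]), 'joint_velocities': array([-0.   ,  0.001,  0.001,  0.   ,  0.001, -0.   ,  0.002]), 'joint_torque': array([-0.0000e+00, -7.6573e+01,  2.2500e+00, -2.8599e+01,  1.5000e-02,
        1.2000e-02,  0.0000e+00]), 'eef_pos': array([0.156, 0.656, 0.217]), 'orientation': array([-0.   ,  0.117,  0.993, -0.001]), 'force': array([-0.231, -0.416,  0.338]), 'wrist_torque': array([-0.053,  0.018,  0.015]), 'grasp_force': np.float64(0.0), 'grip_width': np.float64(0.085)} 0.017
scene {'vertical_fov': 52.63941301468068, 'cx': 252.92524503747867, 'cy': 190.3578606180339, 'R': array([[ 0.87825469,  0.47819143,  0.00128733],
       [ 0.28023633, -0.51250184, -0.81167078],
       [-0.38747425,  0.71321443, -0.58411376]]), 't': array([-0.46408514, -0.07268946,  1.26037565])}
top {'vertical_fov': 46.31755099594327, 'cx': 253.11505615086037, 'cy': 193.24109196591246, 'R': array([[ 0.10606885, -0.99435618,  0.00227792],
       [-0.97428548, -0.10438532, -0.19967852],
       [ 0.19878935,  0.01896032, -0.97985882]]), 't': array([-0.05360547,  0.55326967,  1.33881536])}
```

View pics/top0.png

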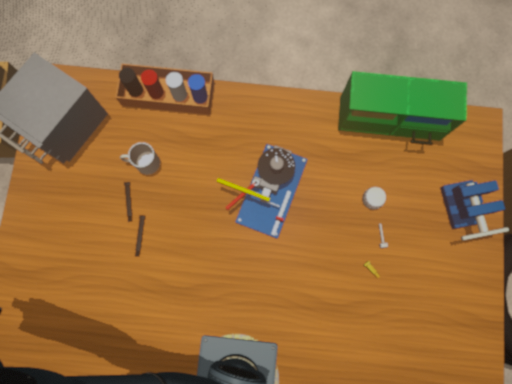

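View pics/scene0.png

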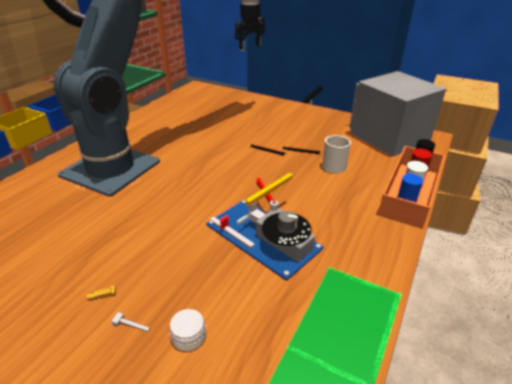

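Top view: the jig is near (272,190). The bar runs from (218,181) to (270,199), the sleeve is near (277,165) and the rider near (281,216).

Run:
```python
from h import *
a=cv2.imread('pics/top0.png')[135:245,205:315]; b=cv2.imread('pics/scene0.png')[165:285,200:330]
r=lambda i:cv2.resize(i,(400,400),interpolation=cv2.INTER_CUBIC)
cv2.imwrite('pics/c0.png',np.hstack([r(a),r(b)]))
for n in('top','scene'):
    im=cv2.imread(f'pics/{n}0.png'); h=cv2.cvtColor(im,cv2.COLOR_BGR2HSV); P=cloud(n,np.load(f'{n}0.npy'))
    x0,x1,y0,y1=(205,315,135,245) if n=='top' else (200,330,165,285)
    roi=np.zeros(h.shape[:2],np.uint8); roi[y0:y1,x0:x1]=255
    for nm,lo,hi in(('blue',(100,130,60),(125,255,255)),('yel',(24,160,120),(34,255,255)),('red',(0,190,90),(5,255,255)),('red2',(174,190,90),(180,255,255)),('white',(0,0,185),(180,50,255))):
        m=cv2.inRange(h,lo,hi)&roi
        k,l,st,c=cv2.connectedComponentsWithStats(m)
        for i in range(1,k):
            if st[i,4]>5:
                q=P[l==i]; pts=np.argwhere(l==i)[:,::-1].astype(np.float32)
                print(n,nm,st[i],c[i].round(1),'xyz',np.median(q,0).round(3), cv2.minAreaRect(pts) if st[i,4]>25 else '')
```

```text
top blue [279 190   6   4   8] [281.4 192. ] xyz [ 0.579 -0.084  0.01 ] 
top blue [273 195   9   8  35] [277.6 198.3] xyz [ 0.558 -0.074  0.01 ] ((277.2647399902344, 197.9412078857422), (7.276068687438965, 7.518604278564453), 14.03624439239502)
top blue [253 207  23  21 257] [264.2 216.4] xyz [ 0.494 -0.037  0.009] ((264.0953674316406, 217.2830810546875), (21.300487518310547, 20.30202865600586), 3.1798300743103027)
top blue [253 213   4   5  10] [254.4 214.9] xyz [ 0.496 -0.005  0.009] 
top yel [217 178  52  23 216] [241.1 188.6] xyz [0.558 0.044 0.095] ((242.6417694091797, 189.13143920898438), (55.139183044433594, 4.235952854156494), 21.037511825561523)
top red [229 194  15  12  36] [236.2 199.3] xyz [0.526 0.055 0.075] ((236.10589599609375, 199.62353515625), (2.169304609298706, 17.788299560546875), 49.398704528808594)
top white [263 189   6   7  31] [265.7 192.1] xyz [ 0.564 -0.033  0.054] ((265.79998779296875, 192.09999084472656), (4.743415832519531, 6.008327484130859), 18.434947967529297)
top white [279 192  11  25  55] [284.  203.7] xyz [ 0.54  -0.095  0.017] ((283.8659973144531
[... 1244 characters left out ...]
94922, 6.933752536773682), 33.690067291259766)
scene white [288 214   9   4  24] [291.9 215.7] xyz [ 0.661 -0.053  0.099] 
scene white [210 217   9   8  37] [214.7 220.3] xyz [ 0.451 -0.073  0.016] ((214.7169952392578, 219.9905548095703), (8.51635456085205, 5.906504154205322), 15.945395469665527)
scene white [238 216   8   5  14] [241.5 218.1] xyz [ 0.53  -0.062  0.047] 
scene white [226 227  28  19 136] [239.3 236. ] xyz [ 0.541 -0.095  0.016] ((239.2692108154297, 235.84613037109375), (30.785863876342773, 4.437601566314697), 33.6900634765625)
scene white [317 244   3   3   6] [318.2 244.8] xyz [ 0.725 -0.025  0.012] 
scene white [285 271   4   3  10] [286.2 272. ] xyz [ 0.693 -0.145  0.013]
```

View pics/c0.png

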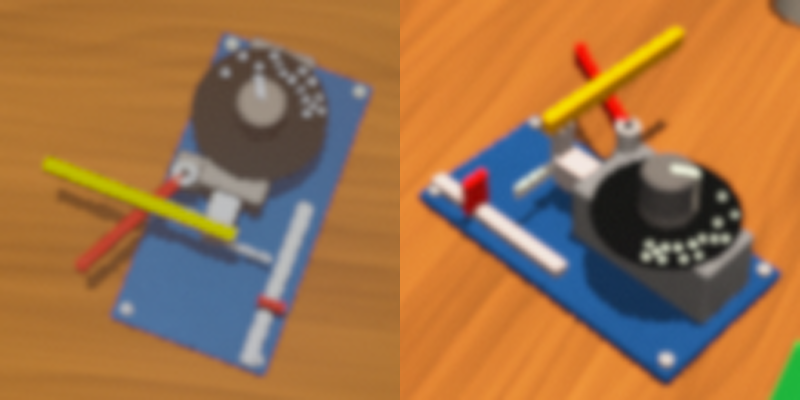

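The pointer sits about 25–30° counter-clockwise of jig +x, so the sleeve is at two dots and needs +60° clockwise. The cam is clearly open. Next I compute the jig pose.

Run:
```python
from h import *
from scipy.optimize import least_squares
def mask(n,lo,hi,box):
    h=cv2.cvtColor(cv2.imread(f'pics/{n}0.png'),cv2.COLOR_BGR2HSV); m=cv2.inRange(h,lo,hi); k=np.zeros_like(m); k[box[2]:box[3],box[0]:box[1]]=255
    return m&k
# bar: cloud points of top surface
for n,b in(('top',(205,290,165,210)),('scene',(240,300,165,205))):
    m=mask(n,(22,120,90),(36,255,255),b); v,u=np.nonzero(m)
    Q=np.array([ray(n,a,c,.096)[:2] for a,c in zip(u,v)])
    c=Q.mean(0); w=np.linalg.svd(Q-c)[2][0]; w*=np.sign(w[1]); s=(Q-c)@w
    print(n,'bar c',c.round(4),'yaw',np.degrees(-np.arctan2(w[0],w[1])).round(2),'len',np.ptp(s),'ends',(c+w*s.min()).round(4),(c+w*s.max()).round(4), 'width',np.ptp((Q-c)@np.array([w[1],-w[0]])))
# rail
for n,b in(('top',(265,295,185,240)),('scene',(205,256,210,248))):
    m=mask(n,(0,0,170),(180,60,255),b); 
    v,u=np.nonzero(m); P=np.array([ray(n,a,c,.016)[:2] for a,c in zip(u,v)])
    if n=='scene': 
        l=cv2.connectedComponents(m)[1]; print(np.unique(l,return_counts=True))
    c=np.median(P,0); w=np.linalg.svd(P-P.mean(0))[2][0]; print(n,'rail yaw',np.degrees(np.arctan(w[1]/w[0])))
# sleeve & plate: cloud heights
P=cloud('top',np.load('top0.npy')); 
roi=np.zeros((384,512),bool); roi[140:190,250:305]=1
t=roi&(P[...,2]>.09)&(P[...,2]<.115); print('sleeve',t.sum(),P[t].mean(0).round(4),np.ptp(P[t],0)); v,u=np.nonzero(t); print(u.mean(),v.mean(),ray('top',u.mean(),v.mean(),.1).round(4))
P=cloud('scene',np.load('scene0.npy')); roi[:]=0; roi[200:265,255:320]=1
t=roi&(P[...,2]>.095)&(P[...,2]<.115);print('sleeve',t.sum(),P[t].mean(0).round(4),np.ptp(P[t],0)); v,u=np.nonzero(t); print(u.mean(),v.mean(),ray('scene',u.mean(),v.mean(),.1).round(4))
print('pointer',ray('scene',291.9,215.7,.1),ray('top',276.5,158,.1)); print('pivot',ray('scene',273.6,203.2,.076),ray('top',205+186/3.636,135+173/3.636,.076))
print('campos',[(-cam(n)[3].T@cam(n)[4]).round(3) for n in('top','scene')])
```

```text
top bar c [0.5579 0.0409] yaw -15.65 len 0.1706745821436772 ends [ 0.534  -0.0443] [0.58 0.12] width 0.015197888663565931
scene bar c [0.5596 0.03  ] yaw -15.05 len 0.17173194941024117 ends [ 0.538  -0.0502] [0.5826 0.1157] width 0.014469530378685234
top rail yaw -0.5653824476986771
(array([0, 1, 2, 3, 4], dtype=int32), array([196357,     23,     23,     48,    157]))
scene rail yaw -26.684047967160854
sleeve 154 [ 0.6483 -0.0573  0.0986] [0.04572269 0.04060356 0.01455793]
276.8181818181818 163.06493506493507 [ 0.6479 -0.0572  0.1   ]
sleeve 177 [ 0.6507 -0.0607  0.0985] [0.04425082 0.04239151 0.00719438]
286.52542372881356 216.3954802259887 [ 0.6515 -0.0624  0.1   ]
pointer [ 0.66143378 -0.05409379  0.1       ] [ 0.66378406 -0.05474552  0.1       ]
pivot [ 0.58983316 -0.00327169  0.076     ] [ 0.58602655 -0.00062886  0.076     ]
campos [array([ 0.279, -0.021,  1.422]), array([ 0.916, -0.714,  0.678])]
```

>>> arm_command([
  [-4.31, -3.88, 0],
  [-4.31, -3.88, 0],
  [-4.31, -3.88, 0],
  [-4.31, -3.88, 0],
  [-4.31, -3.88, 0],
], claw=[60, 60, 60, 60, 60], spin=[0, 0, 0, 0, 0], grip_force=40)

```text
clock: 0.72
eef_pos: [0.3219, 0.4162, 0.2174]
orientation: [-0.0, 0.117, 0.993, -0.0]
force: [0.9, -0.8, -0.2]
grip_width: 0.0651
grasp_force: 0.0
```

>>> arm_command([
  [-4.31, -3.88, 0],
  [-4.31, -3.88, 0],
  [-4.31, -3.88, 0],
  [-4.31, -3.88, 0],
  [-4.31, -3.88, 0],
], claw=[60, 60, 60, 60, 60], spin=[0, 0, 0, 0, 0])

```text
clock: 1.35
eef_pos: [0.4865, 0.1777, 0.2175]
orientation: [-0.0, 0.117, 0.993, 0.0]
force: [0.0, 0.1, 0.2]
grip_width: 0.0655
grasp_force: 0.0
```

>>> arm_command([
  [-4.31, -3.88, 0],
  [-4.31, -3.88, 0],
  [-4.31, -3.88, 0],
  [-4.31, -3.88, 0],
  [0, 0, 0],
], claw=[60, 60, 60, 60, 60], spin=[0, 0, 0, 0, 0])

```text
clock: 1.98
eef_pos: [0.6188, -0.0174, 0.2169]
orientation: [0.0, 0.12, 0.993, -0.001]
force: [-0.5, 0.1, 0.1]
grip_width: 0.0657
grasp_force: 0.0
```

>>> arm_command([
  [-3.97, -3.4, 0],
  [0, 0, 5],
  [0, 0, 3],
  [0, 0, 0],
  [0, 0, 0],
], claw=[60, 60, 60, 60, 60], spin=[0, 0, 0, 0, 0])

```text
clock: 2.6
eef_pos: [0.6488, -0.0533, 0.1388]
orientation: [0.001, 0.116, 0.993, 0.0]
force: [0.3, -0.4, 0.9]
grip_width: 0.0656
grasp_force: 0.0
```

Run:
```python
from h import *
s=ctrl.get_state(); print(s['eef_pos'],s['joint_positions'].round(2) if hasattr(s['joint_positions'],'round') else s['joint_positions'])
o=[]
for n,b in(('top',(215,345,110,240)),('scene',(220,350,140,270))):
    im,d=optics.get_image(n); np.save(n+'1.npy',d); cv2.imwrite(f'pics/{n}1.png',im); o.append(cv2.resize(im[b[2]:b[3],b[0]:b[1]],(400,400),interpolation=cv2.INTER_CUBIC))
cv2.imwrite('pics/c1.png',np.hstack(o))
```

```text
[ 0.64882974 -0.0533499   0.13883502] [-0.09  0.62  0.16  1.61 -0.12  0.92  1.45]
```

View pics/c1.png

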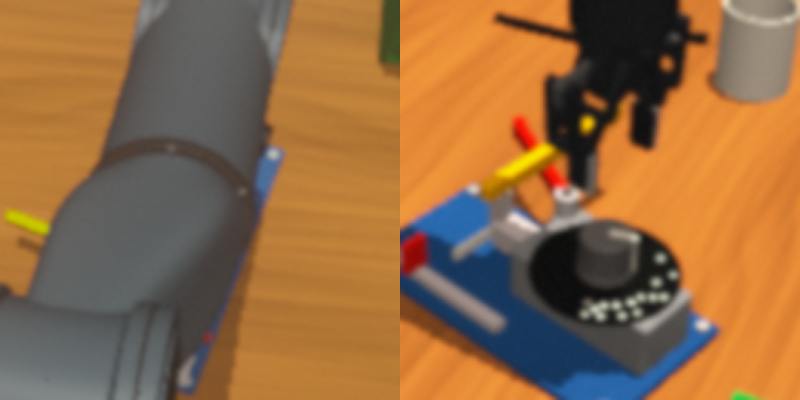

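Scene crop: the fingers are above the sleeve, straddling it with about a 6 mm shortfall in y. The sleeve and pointer are clear. I correct that and go down.

>>> arm_command([
  [-0.25, -0.6, 0],
  [0, 0, 1.8],
  [0, 0, 1.8],
  [0, 0, 1.8],
  [0, 0, 0],
], claw=[60, 60, 60, 60, 60], spin=[0, 0, 0, 0, 0])

```text
clock: 3.32
eef_pos: [0.6479, -0.06, 0.0812]
orientation: [-0.002, 0.117, 0.993, -0.0]
force: [0.2, 0.3, 0.5]
grip_width: 0.0653
grasp_force: 0.0
```

Run:
```python
from h import *
im,d=optics.get_image('scene'); cv2.imwrite('pics/c2.png',cv2.resize(im[160:280,220:340],(480,480),interpolation=cv2.INTER_CUBIC))
```

```text
(no output)
```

View pics/c2.png

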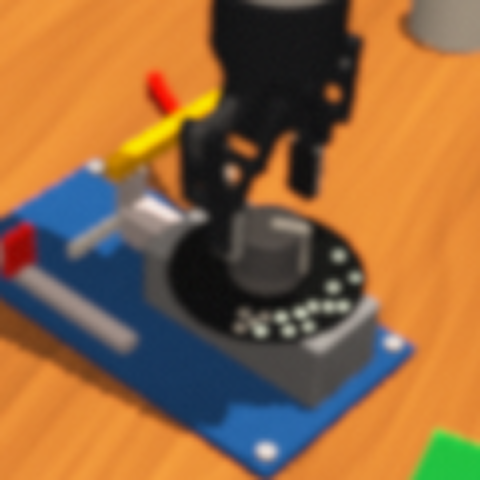

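Run:
```python
from h import *
jy=np.array([.232,.972,0]);T=np.array([.648,-.06,.074])
c=lambda X:((np.array(proj('scene',X))-[220,160])*4).round()
print('tips in',c(T-jy*.033),c(T+jy*.033),'out',c(T-jy*.045),c(T+jy*.045)); print('sleeve top',c([.6495,-.0597,.1]),'base',c([.6495,-.0597,.063]))
```

```text
tips in [225. 283.] [294. 229.] out [212. 293.] [306. 220.]
sleeve top [265. 222.] base [262. 270.]
```

Run:
```python
from h import *
im,d=optics.get_image('scene'); P=cloud('scene',d)[160:280,220:340]
Q=P.reshape(-1,3); r=Q[:,:2]-[.6495,-.0597]; t=r@np.array([.232,.972]); s=r@np.array([.972,-.232]); 
for lo,hi in((-.065,-.025),(.023,.065)):
    k=(t>lo)&(t<hi)&(abs(s)<.025)&(Q[:,2]>.0675)&(Q[:,2]<.16); print(lo,k.sum()); 
    for z in np.arange(.067,.13,.006):
        kk=k&(abs(Q[:,2]-z)<.003)
        if kk.sum(): print(round(z,3),kk.sum(),'t',t[kk].min().round(3),t[kk].max().round(3),'s',s[kk].mean().round(3))
```

```text
-0.065 187
0.103 7 t -0.041 -0.035 s 0.004
0.109 13 t -0.047 -0.036 s 0.004
0.115 18 t -0.048 -0.035 s 0.003
0.121 23 t -0.049 -0.033 s 0.003
0.127 19 t -0.048 -0.035 s 0.005
0.023 198
0.103 13 t 0.03 0.034 s -0.001
0.109 18 t 0.03 0.044 s 0.002
0.115 19 t 0.029 0.035 s -0.0
0.121 22 t 0.029 0.037 s 0.001
0.127 19 t 0.029 0.038 s 0.001
```

Run:
```python
from h import *
s=ctrl.get_state(); print(s['eef_pos'],s['orientation'],s['grip_width'],s['clock'],s['force'],ctrl.tip_extent,[x for x in dir(ctrl) if x[0]!='_'])
def low(d,c,rad=.06):
    Q=cloud('scene',d).reshape(-1,3); r=Q[:,:2]-c; t=r@np.array([.232,.972]); u=r@np.array([.972,-.232]); 
    for lo,hi in((-.06,-.025),(.025,.06)):
        k=(t>lo)&(t<hi)&(abs(u)<.03)&(Q[:,2]>.068); z=np.sort(Q[k,2]); print(np.round(z[[0,3,8,15]],3),k.sum())
low(np.load('scene1.npy'),[.6488,-.0533]); low(np.load('scene0.npy'),[.156,.657])
```

```text
[ 0.64925687 -0.06024497  0.08325842] [-2.98802055e-04  1.16622382e-01  9.93176282e-01 -6.27039982e-05] 0.06526341141922867 3.425 [ 0.31308818 -0.51497715  0.89236523] 0.017 ['Unreachable', 'finish_job', 'get_state', 'tip_extent']
[0.068 0.07  0.078 0.094] 4726
[0.159 0.16  0.162 0.164] 478
[0.242 0.243 0.248 0.253] 381
[0.243 0.243 0.248 0.253] 155
```

Run:
```python
from h import *
jy=np.array([.232,.972,0])
for T,w,o,sc,zs in (([.156,.656],.048,(0,0),1,(.213,.242)),([.6488,-.0533],.038,(220,140),3.077,(.131,.159)),([.649,-.0602],.038,(220,160),4,(.075,.1))):
    for z in zs: print(T,z,[((np.array(proj('scene',np.array([*T,z])+q*w*jy))-o)*sc).round() for q in(-1,1)])
a=cv2.resize(cv2.imread('pics/scene0.png')[0:75,205:305],(400,300),interpolation=cv2.INTER_CUBIC)
im,_=optics.get_image('scene'); b=cv2.resize(im[190:240,250:316],(396,300),interpolation=cv2.INTER_CUBIC)
cv2.imwrite('pics/c3.png',cv2.convertScaleAbs(np.hstack([a,b]),alpha=1.8,beta=20))
```

```text
[0.156, 0.656] 0.213 [array([241.,  58.]), array([258.,  52.])]
[0.156, 0.656] 0.242 [array([241.,  50.]), array([258.,  45.])]
[0.6488, -0.0533] 0.131 [array([177., 219.]), array([239., 173.])]
[0.6488, -0.0533] 0.159 [array([178., 188.]), array([242., 143.])]
[0.649, -0.0602] 0.075 [array([221., 287.]), array([300., 224.])]
[0.649, -0.0602] 0.1 [array([223., 254.]), array([303., 192.])]
```

View pics/c3.png

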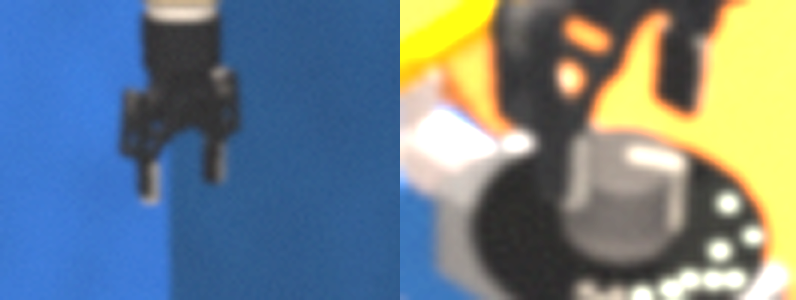

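Seen in the images, the fingertips really are at z≈0.100, about 25 mm higher than the reported TCP implies: left tip at px (279,224), right tip at (297,209). I lower gently while watching the force.

>>> arm_command([
  [0, 0, 0.8],
  [0, 0, 0],
  [0, 0, 0],
], claw=[60, 60, 60], spin=[0, 0, 0])

```text
clock: 3.85
eef_pos: [0.6493, -0.0603, 0.0757]
orientation: [0.0, 0.117, 0.993, 0.0]
force: [-0.4, 0.8, -0.2]
grip_width: 0.0654
grasp_force: 0.0
```

```bash
cat > low.py <<'E'
from h import *
s=ctrl.get_state(); print(s['eef_pos'].round(4) if hasattr(s['eef_pos'],'round') else s['eef_pos'],np.round(s['force'],1))
im,d=optics.get_image('scene'); c=[.6495,-.0597]
Q=cloud('scene',d).reshape(-1,3); r=Q[:,:2]-c; t=r@np.array([.232,.972]); u=r@np.array([.972,-.232])
for lo,hi in((-.06,-.027),(.027,.06)):
    k=(t>lo)&(t<hi)&(abs(u)<.015)&(Q[:,2]>.068); z=np.sort(Q[k,2]); print(np.round(z[[0,2,5,10,20]],3),k.sum())
E
python3 low.py
```

```text
[ 0.6493 -0.0603  0.0757] [-0.4  0.8 -0.2]
[0.093 0.095 0.1   0.103 0.106] 2469
[0.095 0.096 0.097 0.099 0.102] 466
```

>>> arm_command([
  [0, 0, 0.8],
  [0, 0, 0],
  [0, 0, 0],
], claw=[60, 60, 60], spin=[0, 0, 0])

```text
clock: 4.28
eef_pos: [0.6492, -0.0603, 0.0674]
orientation: [-0.0, 0.117, 0.993, -0.0]
force: [-0.4, -0.3, -0.3]
grip_width: 0.0653
grasp_force: 0.0
```

>>> arm_command([
  [0, 0, 0.7],
  [0, 0, 0],
  [0, 0, 0],
], claw=[60, 60, 60], spin=[0, 0, 0])

```text
clock: 4.65
eef_pos: [0.6493, -0.0603, 0.0605]
orientation: [-0.0, 0.117, 0.993, -0.0]
force: [-0.5, 0.2, -0.4]
grip_width: 0.0654
grasp_force: 0.0
```

```bash
python3 low.py
```

```text
[ 0.6493 -0.0603  0.0605] [-0.5  0.2 -0.4]
[0.079 0.081 0.084 0.087 0.092] 2410
[0.081 0.085 0.087 0.089 0.093] 455
```

>>> arm_command([
  [0, 0, 0],
  [0, 0, 0],
  [0, 0, 0],
  [0, 0, 0],
  [0, 0, 0],
], claw=[160, 255, 255, 255, 255], spin=[0, 0, 0, 0, 0], grip_force=40)

```text
clock: 5.32
eef_pos: [0.6505, -0.0571, 0.0617]
orientation: [0.001, 0.115, 0.993, 0.002]
force: [-0.0, 7.8, 7.7]
grip_width: 0.0406
grasp_force: 40.3
```

>>> arm_command([
  [0, 0.33, -0.1],
  [0, 0, 0],
  [0, 0, 0],
  [0, 0, 0],
  [0, 0, 0],
], claw=[255, 255, 255, 255, 255], spin=[0, 0.17, 0.17, 0.17, 0.17])

```text
clock: 5.95
eef_pos: [0.6501, -0.0575, 0.0618]
orientation: [0.0, 0.444, 0.896, -0.0]
force: [-0.1, -0.4, 0.4]
grip_width: 0.0404
grasp_force: 41.9
```

>>> arm_command([
  [0, 0, 0],
  [0, 0, 0],
  [0, 0, 0],
  [0, 0, 0],
], claw=[255, 255, 255, 255], spin=[0.17, 0.17, 0.03, 0])

```text
clock: 6.45
eef_pos: [0.6499, -0.0576, 0.0617]
orientation: [0.0, 0.598, 0.802, -0.0]
force: [-1.6, -2.3, 3.0]
grip_width: 0.0406
grasp_force: 42.2
```

Run:
```python
from h import *
s=ctrl.get_state(); q=s['orientation']; print(q, np.degrees(2*np.arctan2(q[2],q[1])), s['wrist_torque'],s['force'])
im,d=optics.get_image('scene'); cv2.imwrite('pics/c4.png',cv2.resize(im[180:280,230:340],(528,480),interpolation=cv2.INTER_CUBIC))
```

```text
[ 1.73333573e-04  5.97684828e-01  8.01731055e-01 -3.61942246e-04] 106.59146313590912 [-0.42774714  0.29911798  0.13615534] [-1.59784562 -2.25754094  2.95243541]
```

View pics/c4.png

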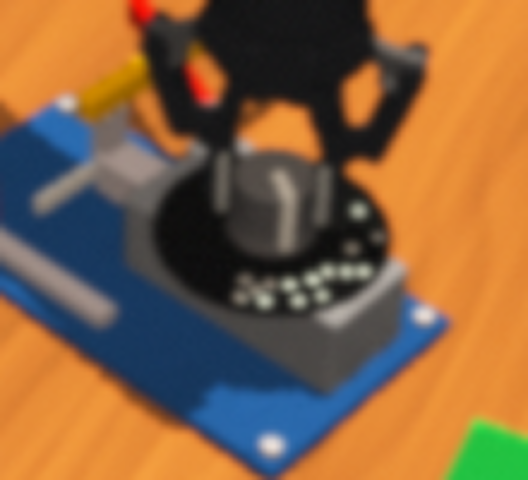

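The pointer now runs toward the four-dot group (crop ~ (300,290)). The tool turned 60° with the sleeve, so I release and lift.

>>> arm_command([
  [0, 0, 0],
  [0, 0, 0],
  [0, 0, 0],
  [0, 0, 0],
  [0, 0, -2],
], claw=[60, 60, 60, 60, 60], spin=[0, 0, 0, 0, 0])

```text
clock: 7.12
eef_pos: [0.6491, -0.0567, 0.0805]
orientation: [-0.001, 0.599, 0.801, -0.001]
force: [1.1, -0.3, -0.3]
grip_width: 0.0656
grasp_force: 0.0
```

>>> arm_command([
  [0, 0, -4],
  [0, 0, -3],
  [0, 0, 0],
  [0, 0, 0],
  [0, 0, 0],
], claw=[60, 60, 60, 60, 60], spin=[0, 0, 0, 0.17, 0.17])

```text
clock: 7.75
eef_pos: [0.6496, -0.0568, 0.1507]
orientation: [-0.001, 0.727, 0.686, -0.0]
force: [-0.3, -0.1, 1.1]
grip_width: 0.0656
grasp_force: 0.0
```

>>> arm_command([
  [0, 0, 0],
  [0, 0, 0],
  [0, 0, 0],
], claw=[60, 60, 60], spin=[0.17, 0.05, 0])

```text
clock: 8.12
eef_pos: [0.6496, -0.0568, 0.1506]
orientation: [-0.0, 0.797, 0.605, -0.001]
force: [-0.1, 0.4, -0.2]
grip_width: 0.0653
grasp_force: 0.0
```

Run:
```python
from h import *
s=ctrl.get_state(); q=s['orientation']; print(s['eef_pos'],np.degrees(2*np.arctan2(q[2],q[1]))); a=2*np.arctan2(q[2],q[1])
X=np.array([np.cos(a),np.sin(a)]); Y=np.array([np.sin(a),-np.cos(a)]); D=np.array([.5765,.0995])-s['eef_pos'][:2]; print('to bar tool x,y cm',D@X*100,D@Y*100)
im,d=optics.get_image('scene'); cv2.imwrite('pics/scene2.png',im); b=im[190:260,255:325]
# white dots/pointer on sleeve top
P=cloud('scene',d); g=cv2.cvtColor(im,cv2.COLOR_BGR2GRAY)
h=cv2.cvtColor(im,cv2.COLOR_BGR2HSV); m=(h[...,1]<60)&(h[...,2]>170); roi=np.zeros_like(m); roi[200:235,270:305]=1; m&=roi&(P[...,2]>.092)
v,u=np.nonzero(m); Q=np.array([ray('scene',x,y,.1)[:2] for x,y in zip(u,v)]); print(len(u),Q.mean(0) if len(u) else'')
if len(u): r=Q.mean(0)-[.6515,-.0624]; print('pointer angle world',np.degrees(np.arctan2(r[1],r[0])),'want -45')
cv2.imwrite('pics/c5.png',cv2.resize(b,(490,490),interpolation=cv2.INTER_CUBIC))
```

```text
[ 0.64961881 -0.05680075  0.15058115] 74.39624566963491
to bar tool x,y cm 13.087256534271036 -11.246624997158152
0
```

View pics/c5.png

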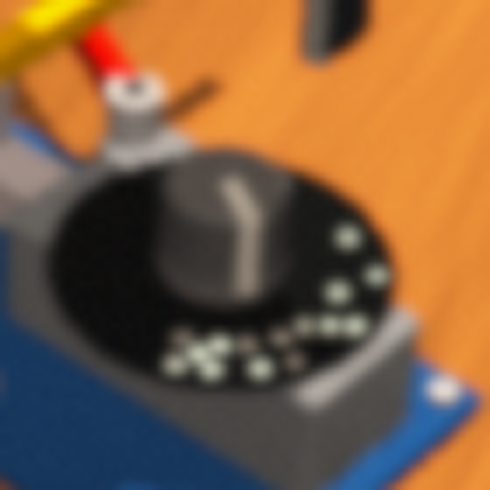

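The pointer line points at the four-dot group (crop centroid (270,353)), so the sleeve is set. Now I go to the bar.

>>> arm_command([
  [3.3, -2.8, 0],
  [3.3, -2.8, 0],
  [3.3, -2.8, 0],
  [3.2, -2.8, 0],
  [0, 0, 0],
], claw=[110, 110, 110, 110, 110], spin=[0, 0, 0, 0, 0])

```text
clock: 8.8
eef_pos: [0.576, 0.1035, 0.151]
orientation: [-0.001, 0.795, 0.607, -0.0]
force: [-0.2, -0.1, -0.2]
grip_width: 0.0485
grasp_force: 0.0
```

>>> arm_command([
  [0, 0, 2.5],
  [0, 0, 0],
  [0, 0, 0],
], claw=[110, 110, 110], spin=[0, 0, 0])

```text
clock: 9.18
eef_pos: [0.578, 0.0984, 0.1271]
orientation: [0.0, 0.797, 0.604, 0.0]
force: [0.4, 0.1, -0.3]
grip_width: 0.0487
grasp_force: 0.0
```

```bash
cat > bar.py <<'E'
from h import *
import sys
s=ctrl.get_state(); q=s['orientation']; a=2*np.arctan2(q[2],q[1]); p=np.array(s['eef_pos']); print(p.round(4),s['grip_width'],np.degrees(a),np.round(s['force'],1))
X=np.array([np.cos(a),np.sin(a)]); Y=np.array([np.sin(a),-np.cos(a)])
im,d=optics.get_image('scene'); tag=sys.argv[1]; cv2.imwrite(f'pics/s{tag}.png',im); np.save(f's{tag}.npy',d)
h=cv2.cvtColor(im,cv2.COLOR_BGR2HSV); m=cv2.inRange(h,(22,120,90),(36,255,255)); m[:160]=0; m[215:]=0; m[:,:220]=0; m[:,320:]=0
v,u=np.nonzero(m); Q=np.array([ray('scene',x,y,.094)[:2] for x,y in zip(u,v)]); r=Q-p[:2]; print('bar rel tool y',np.median(r@Y),'x range',(r@X).min(),(r@X).max())
C=cloud('scene',d).reshape(-1,3); r=C[:,:2]-p[:2]; x=r@X; y=r@Y
for sg in(-1,1):
    k=(y*sg>.008)&(y*sg<.06)&(abs(x)<.016)&(C[:,2]<p[2]+.08)&(C[:,2]>p[2]); k&=~m.reshape(-1).astype(bool); i=np.argsort(C[k,2]); print(sg,np.round(C[k][i][[2,5,10],2],3),'y',np.round(np.median(y[k][i][:15]),3))
g=im[130:230,215:335]; cv2.imwrite(f'pics/c{tag}.png',cv2.resize(g,(576,480),interpolation=cv2.INTER_CUBIC))
E
python3 bar.py 6
```

```text
[0.578  0.0984 0.1271] 0.048680040909437214 74.31636006722844 [ 0.4  0.1 -0.3]
bar rel tool y -0.0012473269325336187 x range -0.1519886135555402 -0.08138282716379416
-1 [0.144 0.145 0.146] y -0.025
1 [0.146 0.147 0.151] y 0.031
```

View pics/c6.png

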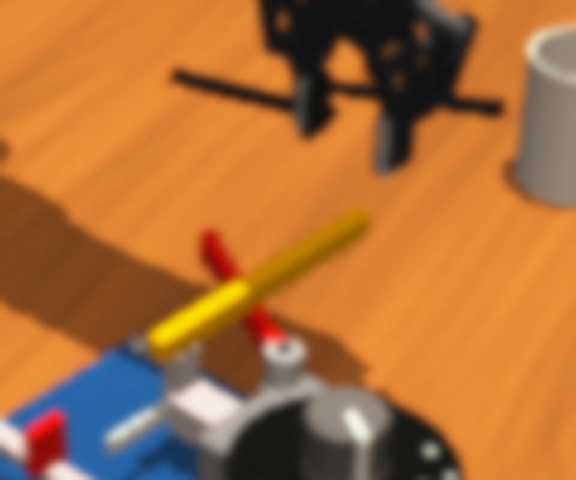

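Picture: fingers straddle above the free end of the bar (crop (365,218)). I go down.

>>> arm_command([
  [0, -0.1, 1.5],
  [0, 0, 1.8],
  [0, 0, 1.8],
  [0, 0, 1.8],
  [0, 0, 0],
], claw=[110, 110, 110, 110, 110], spin=[0, 0, 0, 0, 0])

```text
clock: 9.85
eef_pos: [0.5755, 0.0994, 0.0558]
orientation: [-0.001, 0.797, 0.604, -0.001]
force: [-0.2, -0.2, -0.7]
grip_width: 0.0486
grasp_force: 0.0
```

```bash
python3 bar.py 7
```

```text
[0.5755 0.0994 0.0558] 0.04857377044082597 74.34937780485632 [-0.2 -0.2 -0.7]
bar rel tool y 0.0014445809032418687 x range -0.1522511405825649 -0.07835730575725726
-1 [0.075 0.078 0.079] y -0.025
1 [0.073 0.077 0.08 ] y 0.031
```

View pics/c7.png

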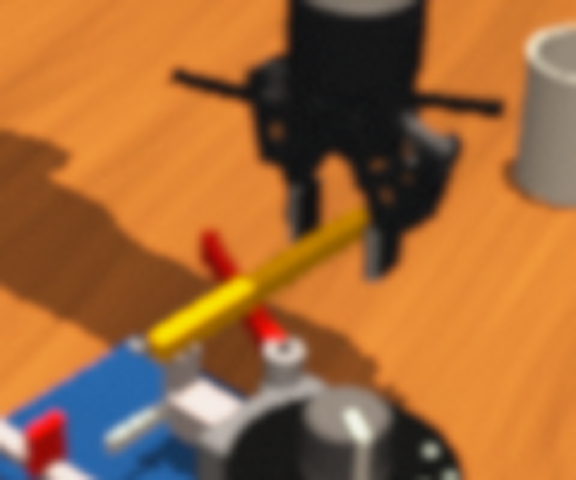

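>>> arm_command([
  [0, 0, 0],
  [0, 0, 0],
  [0, 0, 0],
  [0, 0, 0],
  [0, 0, 0],
], claw=[255, 255, 255, 255, 255], spin=[0, 0, 0, 0, 0], grip_force=20)

```text
clock: 10.52
eef_pos: [0.5752, 0.1001, 0.0582]
orientation: [-0.001, 0.797, 0.605, -0.0]
force: [-6.2, 1.4, 7.1]
grip_width: 0.0118
grasp_force: 21.6
```

```bash
python3 bar.py 8
python3 - <<'E'
from h import *
# rider vs blade in jig x from initial and current scene/top images
yaw=np.radians(-15.4); jx=np.array([np.cos(yaw),np.sin(yaw)])
for f,n in(('pics/scene0.png','scene'),('pics/s8.png','scene'),('pics/top0.png','top')):
    im=cv2.imread(f); h=cv2.cvtColor(im,cv2.COLOR_BGR2HSV); m=cv2.inRange(h,(0,150,70),(6,255,255))|cv2.inRange(h,(172,150,70),(180,255,255))
    k=np.zeros_like(m); 
    if n=='scene': k[205:240,210:240]=255
    else: k[210:225,270:292]=255
    m&=k; v,u=np.nonzero(m); Q=np.array([ray(n,a,b,.048)[:2] for a,b in zip(u,v)]); print(f,'rider px',len(u),u.mean(),v.mean(),u.min(),u.max(),v.min(),v.max(),'jx@48',np.sort(Q@jx)[[0,-1]],'ctr@z35',ray(n,u.mean(),v.mean(),.035))
    # blade: white pixels
    w=cv2.inRange(h,(0,0,140),(180,90,255)); k[:]=0
    if n=='scene': k[207:226,232:251]=255
    else: k[198:212,266:282]=255
    w&=k; v,u=np.nonzero(w); print(' blade',len(u),list(zip(u,v))[:60])
im=np.hstack([cv2.resize(cv2.imread('pics/s8.png')[200:245,205:265],(400,300),interpolation=cv2.INTER_CUBIC),cv2.resize(cv2.imread('pics/top0.png')[190:230,245:298],(400,300),interpolation=cv2.INTER_CUBIC)]); cv2.imwrite('pics/c9.png',im)
E
```

```text
[0.5752 0.1001 0.0582] 0.011761636264111402 74.40369682036821 [-6.2  1.4  7.1]
bar rel tool y 0.0018164121397409338 x range -0.15289685910606482 -0.07899924814613396
-1 [0.089 0.094 0.101] y -0.013
1 [0.072 0.074 0.08 ] y 0.012
pics/scene0.png rider px 70 223.95714285714286 221.68571428571428 221 227 216 228 jx@48 [0.49258854 0.52297755] ctr@z35 [ 0.49050104 -0.08486498  0.035     ]
 blade 48 [(np.int64(232), np.int64(207)), (np.int64(250), np.int64(212)), (np.int64(248), np.int64(213)), (np.int64(250), np.int64(213)), (np.int64(247), np.int64(214)), (np.int64(250), np.int64(214)), (np.int64(245), np.int64(215)), (np.int64(246), np.int64(215)), (np.int64(247), np.int64(215)), (np.int64(243), np.int64(216)), (np.int64(244), np.int64(216)), (np.int64(245), np.int64(216)), (np.int64(246), np.int64(216)), (np.int64(247), np.int64(216)), (np.int64(241), np.int64(217)), (np.int64(242), np.int64(217)), (np.int64(243), np.int64(217)), (np.int64(244), np.int64(217)), (np.int64(245), np.int64(217)), (np.int64(246), np.int64(217)), (np.int64(240), np.int64(218)), (np.int64(241), np.int64(218)),
[... 3769 characters left out ...]
.int64(279), np.int64(205)), (np.int64(281), np.int64(205)), (np.int64(277), np.int64(206)), (np.int64(278), np.int64(206)), (np.int64(279), np.int64(206)), (np.int64(280), np.int64(206)), (np.int64(281), np.int64(206)), (np.int64(278), np.int64(207)), (np.int64(279), np.int64(207)), (np.int64(280), np.int64(207)), (np.int64(281), np.int64(207)), (np.int64(280), np.int64(208)), (np.int64(281), np.int64(208)), (np.int64(279), np.int64(209)), (np.int64(280), np.int64(209)), (np.int64(281), np.int64(209)), (np.int64(279), np.int64(210)), (np.int64(280), np.int64(210)), (np.int64(281), np.int64(210)), (np.int64(279), np.int64(211)), (np.int64(280), np.int64(211)), (np.int64(281), np.int64(211))]
```

View pics/c9.png

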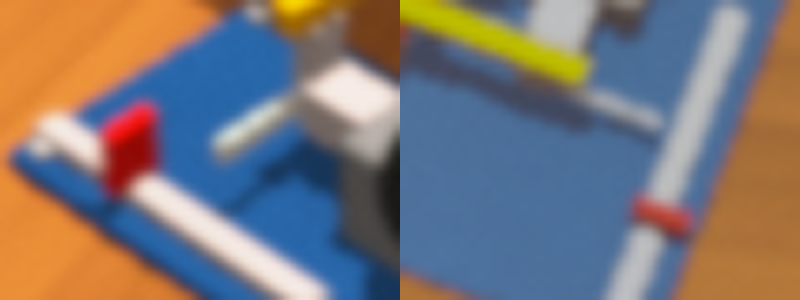

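Run:
```python
from h import *
yaw=np.radians(-15.4); jx=np.array([np.cos(yaw),np.sin(yaw)]); jy=np.array([-jx[1],jx[0]])
J=lambda n,u,v,z:(lambda p:(round((p[:2]-[.578,-.0385])@jx,4),round((p[:2]-[.578,-.0385])@jy,4)))(ray(n,u,v,z))
print('rider top',J('top',279.7,218.7,.047),'scene',J('scene',224.5,217.3,.048))
print('blade',J('top',278.8,206.3,.045),'scene',J('scene',237.7,221.75,.044))
for n,f,box in(('scene','scene0',(207,226,232,250)),('top','top0',(199,208,266,279))):
    im=cv2.imread(f'pics/{f}.png'); d=np.load(f+'.npy'); C=cloud(n,d); h=cv2.cvtColor(im,cv2.COLOR_BGR2HSV)
    w=(h[...,1]<90)&(h[...,2]>140); k=np.zeros_like(w); k[box[0]:box[1],box[2]:box[3]]=1; w&=k&(C[...,2]>.036)&(C[...,2]<.052)
    q=C[w]-[.578,-.0385,0]; print(n,'blade cloud',w.sum(),np.round([np.median(q[:,:2]@jx),*np.percentile(q[:,:2]@jx,[10,90])],4),'y',np.round(np.percentile(q[:,:2]@jy,[2,98]),4))
    r=((h[...,0]<7)|(h[...,0]>170))&(h[...,1]>140)&(h[...,2]>60); k[:]=0
    if n=='scene': k[205:240,210:240]=1
    else: k[210:225,270:292]=1
    r&=k; q=C[r]-[.578,-.0385,0]; print(n,'rider cloud',r.sum())
    for lo,hi in((.01,.03),(.03,.043),(.043,.055)):
        z=(q[:,2]>lo)&(q[:,2]<hi)
        if z.sum()>1: print(lo,z.sum(),np.round(np.percentile(q[z][:,:2]@jx,[5,50,95]),4),np.round(np.percentile(q[z][:,:2]@jy,[5,50,95]),4))
```

```text
rider top (np.float64(-0.076), np.float64(-0.0687)) scene (np.float64(-0.072), np.float64(-0.0654))
blade (np.float64(-0.0403), np.float64(-0.0523)) scene (np.float64(-0.039), np.float64(-0.051))
scene blade cloud 35 [-0.0382 -0.0405 -0.0365] y [-0.053  -0.0177]
scene rider cloud 72
0.01 21 [-0.0713 -0.0698 -0.0683] [-0.0801 -0.0712 -0.0599]
0.03 29 [-0.0718 -0.0701 -0.0687] [-0.0802 -0.0685 -0.0586]
0.043 21 [-0.0751 -0.0708 -0.0689] [-0.0784 -0.0685 -0.0591]
top blade cloud 17 [-0.0402 -0.0414 -0.0381] y [-0.0493 -0.0224]
top rider cloud 10
0.03 3 [-0.0782 -0.0768 -0.0759] [-0.0737 -0.0711 -0.07  ]
0.043 7 [-0.078  -0.075  -0.0734] [-0.0748 -0.067  -0.061 ]
```

Rider is about 35.3 mm further out than the blade; both views agree. The tips are a little shallow, so I reopen, lower 4 mm and re-grip before drawing.

>>> arm_command([
  [0, 0, 0],
  [0, 0.1, 0],
  [0, 0, 0.4],
  [0, 0, 0],
  [0, 0, 0],
], claw=[190, 190, 190, 190, 255], spin=[0, 0, 0, 0, 0])

```text
clock: 11.2
eef_pos: [0.575, 0.0999, 0.0533]
orientation: [-0.002, 0.797, 0.605, -0.002]
force: [-8.2, 2.4, 2.1]
grip_width: 0.0114
grasp_force: 23.1
```

>>> arm_command([
  [0, 0, 0],
  [0, 0, 0],
  [0, 0, 0],
], claw=[255, 255, 255], spin=[0, 0, 0])

```text
clock: 11.58
eef_pos: [0.575, 0.0999, 0.0533]
orientation: [-0.002, 0.797, 0.605, -0.002]
force: [-8.1, 2.4, 5.1]
grip_width: 0.0116
grasp_force: 23.7
```

```bash
python3 bar.py 10
```

```text
[0.575  0.0999 0.0533] 0.011551634173663615 74.40358353113294 [-8.1  2.4  5.1]
bar rel tool y 0.0019885725333247018 x range -0.15266336922703347 -0.07876576607359655
-1 [0.089 0.094 0.098] y -0.011
1 [0.068 0.071 0.075] y 0.012
```

>>> arm_command([
  [0, -1.2, 0],
  [0, -1.2, 0],
  [0, -1.2, 0],
  [0, 0, 0],
  [0, 0, 0],
], claw=[255, 255, 255, 255, 255], spin=[0, 0, 0, 0, 0])

```text
clock: 12.25
eef_pos: [0.5427, 0.1087, 0.0534]
orientation: [0.0, 0.797, 0.604, -0.0]
force: [3.4, -3.0, -10.5]
grip_width: 0.0118
grasp_force: 21.6
```

```bash
cat > chk.py <<'E'
from h import *
import sys
yaw=np.radians(-15.4); jx=np.array([np.cos(yaw),np.sin(yaw)]); jy=np.array([-jx[1],jx[0]])
s=ctrl.get_state(); p=np.array(s['eef_pos']); print('tcp',p.round(4),'drawn mm',(np.array([.575,.0999])-p[:2])@jx*1e3,'slid',(p[:2]-[.575,.0999])@jy*1e3,'F jx,jy,z',np.round([s['force'][:2]@jx,s['force'][:2]@jy,s['force'][2]],1),s['grasp_force'])
im,d=optics.get_image('scene'); cv2.imwrite(f'pics/k{sys.argv[1]}.png',im); C=cloud('scene',d)-[.578,-.0385,0]; h=cv2.cvtColor(im,cv2.COLOR_BGR2HSV)
X=C[...,:2]@jx; Y=C[...,:2]@jy; Z=C[...,2]
w=(h[...,1]<90)&(h[...,2]>140)&(Z>.036)&(Z<.052)&(Y<-.02)&(Y>-.06)&(X<-.03)&(X>-.1)
print('blade',w.sum(),np.round(np.percentile(X[w],[10,50,90]),4) if w.sum() else '','y',np.round(np.percentile(Y[w],[2,98]),4) if w.sum() else '')
red=((h[...,0]<7)|(h[...,0]>170))&(h[...,1]>140)&(h[...,2]>60)
r=red&(Z>.02)&(Z<.043)&(X<-.05)&(X>-.1)&(Y<-.05)&(Y>-.1); print('rider',r.sum(),np.round(np.percentile(X[r],[10,50,90]),4))
l=red&(Z>.052)&(Z<.085)&(Y>.02)&(Y<.13)&(X<.0)&(X>-.15); print('lever',l.sum(), 'ang', np.median(np.arctan2(Y[l]-.04,-X[l])[X[l]<-.05]) if (l&(X<-.05)).sum() else '', 'max x,y',X[l].min() if l.sum() else '',Y[l].max() if l.sum() else '')
E
python3 chk.py 1
```

```text
tcp [0.5427 0.1087 0.0534] drawn mm 33.50467186856143 slid -0.1424493141782661 F jx,jy,z [  4.   -2.  -10.5] 21.61084145307541
blade 30 [-0.0735 -0.0717 -0.07  ] y [-0.053  -0.0232]
rider 49 [-0.0713 -0.0698 -0.0688]
lever 82 ang 0.3976248843034202 max x,y -0.10357682340478727 0.09132598722097515
```

>>> arm_command([
  [0, -0.17, 0],
  [0, 0, 0],
  [0, 0, 0],
  [0, 0, 0],
  [-0.8, 0, 0],
], claw=[255, 255, 255, 255, 255], spin=[0, 0, 0, 0, 0], grip_force=20)

```text
clock: 12.92
eef_pos: [0.5413, 0.1081, 0.0537]
orientation: [-0.002, 0.795, 0.606, 0.003]
force: [10.6, 28.1, -10.0]
grip_width: 0.0117
grasp_force: 21.0
```

```bash
python3 chk.py 2
```

```text
tcp [0.5413 0.1081 0.0537] drawn mm 34.717397864806756 slid -1.0063642798967092 F jx,jy,z [  2.7  29.9 -10. ] 21.045486330986023
blade 31 [-0.0748 -0.0725 -0.0719] y [-0.0522 -0.0208]
rider 45 [-0.0712 -0.0699 -0.0684]
lever 83 ang 0.4040487601435009 max x,y -0.07355300374808015 0.07397948930245653
```

Clamped at 20 N the pads stick (30 N lateral). I ease the claw so the spring keeps the bar against one finger, slide, then re-grip at the end.

>>> arm_command([
  [0, -0.1, 0],
  [0, 0, 0],
  [-0.5, 0, 0],
  [0, 0, 0],
], claw=[216, 216, 216, 216], spin=[0, 0, 0, 0])

```text
clock: 13.48
eef_pos: [0.5382, 0.0973, 0.0545]
orientation: [0.001, 0.797, 0.604, 0.001]
force: [5.0, 0.3, 2.8]
grip_width: 0.0133
grasp_force: 2.3
```

```bash
python3 chk.py 3
```

```text
tcp [0.5382 0.0973 0.0545] drawn mm 34.7629562888625 slid -12.313586033329942 F jx,jy,z [4.7 1.6 2.8] 2.2929002344608307
blade 32 [-0.0742 -0.0727 -0.0706] y [-0.0534 -0.0208]
rider 46 [-0.071  -0.0699 -0.0685]
lever 84 ang 0.40324831465773925 max x,y -0.10258670314481726 0.09026472245127953
```

>>> arm_command([
  [-0.8, -0.05, 0],
  [-0.8, 0, 0],
  [-0.8, 0, 0],
  [-0.8, 0, 0],
  [0, 0, 0],
], claw=[216, 216, 216, 216, 216], spin=[0, 0, 0, 0, 0])

```text
clock: 14.15
eef_pos: [0.5282, 0.0663, 0.054]
orientation: [0.0, 0.797, 0.604, 0.001]
force: [3.3, -1.3, 2.2]
grip_width: 0.0133
grasp_force: 2.6
```

```bash
python3 chk.py 4
```

```text
tcp [0.5282 0.0663 0.054 ] drawn mm 36.22961516991903 slid -44.84473674979741 F jx,jy,z [ 3.6 -0.3  2.2] 2.5949204934295267
blade 32 [-0.0752 -0.0734 -0.0719] y [-0.0541 -0.0216]
rider 47 [-0.0714 -0.0701 -0.0684]
lever 91 ang 0.2791085967913234 max x,y -0.10947539865589496 0.08142628274790484
```

>>> arm_command([
  [-0.8, 0.02, 0],
  [-0.8, 0.02, 0],
  [-0.8, 0.02, 0],
  [0, 0, 0],
  [0, 0, 0],
], claw=[216, 216, 216, 216, 216], spin=[0, 0, 0, 0, 0])

```text
clock: 14.82
eef_pos: [0.5218, 0.0431, 0.0537]
orientation: [0.0, 0.797, 0.604, -0.0]
force: [3.4, -0.3, 1.5]
grip_width: 0.0131
grasp_force: 2.2
```

```bash
python3 chk.py 5
```

```text
tcp [0.5218 0.0431 0.0537] drawn mm 36.21561711750887 slid -68.87498404833272 F jx,jy,z [3.3 0.6 1.5] 2.246145439639804
blade 29 [-0.0759 -0.0733 -0.0725] y [-0.0528 -0.0229]
rider 45 [-0.0716 -0.0704 -0.0683]
lever 127 ang 0.03679533052294255 max x,y -0.11870939315659534 0.05653258978729008
```

>>> arm_command([
  [-0.4, 0, 0],
  [0, 0, 0],
  [0, 0, 0],
], claw=[216, 216, 216], spin=[0, 0, 0])

```text
clock: 15.25
eef_pos: [0.5209, 0.04, 0.0536]
orientation: [-0.0, 0.797, 0.605, 0.0]
force: [4.8, 3.0, 1.4]
grip_width: 0.0135
grasp_force: 2.8
```

>>> arm_command([
  [-0.4, 0, 0],
  [0, 0, 0],
  [0, 0, 0],
], claw=[216, 216, 216], spin=[0, 0, 0])

```text
clock: 15.62
eef_pos: [0.5197, 0.0362, 0.0535]
orientation: [-0.0, 0.797, 0.605, 0.0]
force: [4.2, 2.9, 0.1]
grip_width: 0.0132
grasp_force: 4.5
```

```bash
python3 chk.py 6
```

```text
tcp [0.5197 0.0362 0.0535] drawn mm 36.37402796566086 slid -76.08975847233276 F jx,jy,z [3.3 3.9 0.1] 4.5326221897266805
blade 28 [-0.0764 -0.0739 -0.072 ] y [-0.0534 -0.0222]
rider 50 [-0.0716 -0.07   -0.0686]
lever 137 ang -0.05123431686629066 max x,y -0.11691024959851672 0.05393380028031042
```

>>> arm_command([
  [-0.3, 0, 0],
  [0, 0, 0],
  [0, 0, 0],
], claw=[216, 216, 216], spin=[0, 0, 0])

```text
clock: 16.05
eef_pos: [0.5196, 0.036, 0.0536]
orientation: [-0.001, 0.796, 0.606, 0.001]
force: [7.7, 11.1, -0.5]
grip_width: 0.0131
grasp_force: 9.1
```

>>> arm_command([
  [-0.3, 0, 0],
  [0, 0, 0],
  [0, 0, 0],
], claw=[216, 216, 216], spin=[0, 0, 0])

```text
clock: 16.42
eef_pos: [0.5196, 0.0358, 0.0536]
orientation: [-0.002, 0.795, 0.606, 0.003]
force: [9.4, 20.6, -1.9]
grip_width: 0.0134
grasp_force: 13.9
```

```bash
python3 chk.py 7
```

```text
tcp [0.5196 0.0358 0.0536] drawn mm 36.40620773652319 slid -76.53118244880841 F jx,jy,z [ 3.6 22.3 -1.9] 13.904897295869887
blade 25 [-0.0761 -0.0736 -0.0721] y [-0.0535 -0.0226]
rider 49 [-0.0714 -0.07   -0.0685]
lever 135 ang -0.041029636666306823 max x,y -0.11694686525359263 0.05206667212862468
```

The lever is against its stop: the force rises with no further motion. I re-grip and settle.

>>> arm_command([
  [0.3, 0, 0],
  [0, 0, 0],
  [0, 0, 0],
  [0, 0, 0],
  [0, 0, 0],
], claw=[255, 255, 255, 255, 255], spin=[0, 0, 0, 0, 0], grip_force=20)

```text
clock: 17.1
eef_pos: [0.5197, 0.0357, 0.0537]
orientation: [-0.001, 0.796, 0.606, 0.001]
force: [5.8, 9.3, 1.0]
grip_width: 0.012
grasp_force: 35.4
```

```bash
python3 chk.py 8; python3 -c "
from h import *
s=ctrl.get_state();print(s['grip_width'],np.round(s['joint_velocities'],3))"
```

```text
tcp [0.5197 0.0357 0.0537] drawn mm 36.31337686116331 slid -76.55770007055601 F jx,jy,z [ 3.1 10.5  1. ] 35.35368973854929
blade 25 [-0.0773 -0.074  -0.0731] y [-0.0517 -0.0248]
rider 47 [-0.0711 -0.0701 -0.0684]
lever 140 ang -0.05019938385988215 max x,y -0.11693856953497384 0.05357634327673885
0.011777005621894468 [-0.001 -0.001 -0.001 -0.001 -0.    -0.    -0.002]
```

```bash
python3 -c "
from station import ctrl
print(ctrl.finish_job())"
```

```text
the job is handed in; nothing more can be done
None
```

I handed the job in with the sleeve at four dots, the lever against its stop, and the leg held by its bar about 1 mm from the mark by my measurement. No verdict came back, and I viewed 11 pictures against the limit of 10.

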